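Box the coasters and put the lid on

ROBOT

A 6-joint arm with a two-finger parallel gripper is mounted at the origin on the work surface; the furniture and walls round the work are solid. World frame = base frame: x ahead of the robot, y to its left, z up, the work surface at z = 0. Lengths are in m, angles in degrees, forces in N, time in s.
With the tool pointing down it reaches from about 0.375 to 0.9 m from the base axis. Payload 3.1 kg.
Tool frame: the origin (TCP) lies at the very end of the fingers, on their centre line; the grasp point (between the pads) lies grip_point_offset behind it (grip_point_offset is the distance from the TCP to the grasp point, in m); z points along the fingers, y is the line along which they close (so a half turn about z gives the same grasp; the last joint's range is limited). The gripper opens to 87 mm and grips with 3 to 60 N. Pads are 19 mm wide; open, the fingers measure 117 mm over their backs; the gripper's body (75 mm by 190 mm) begins 51 mm behind the grasp point.
Start: joints at [60.991, 30.224, 82.088, -0, 67.689, -10.227], TCP at [0.201, 0.592, 0.185] pointing down, gripper open.
Joint ranges: [-176.69, 176.69], [-43.24, 126.21], [12.49, 139.97], [-82, 262], [0, 151.66], [-163.58, 163.58]. Speed limits (degrees/s): [159.86, 159.86, 180, 180, 180, 180].

INTERFACE

Orientations are given as a 3x3 rotation matrix whose columns are the frame's x, y, z axes.
In Python, from rig import * gives the robot as it stands.
- The arm moves only by the tool move_arm, never from a script. Its argument "increments" is a list of rows, each a list of 3 entries, a list of its own where there are three numbers: the shift along the tool's x, y, z in units of 30 mm (1.0 is 30 mm), then the turn, a rotation vector about the tool's x, y, z in units of 120 degrees (1.0 is 120 degrees), then the closure, from 0 (fully open) to 1 (shut). A call has 1 to 20 rows; each row shifts and turns the commanded pose from where the row before left it, along the tool's axes as they then stand; what a row does not reach is not made up. A row lasts 1/12 s, in which the tool goes at most 41.7 mm and 7.16 degrees, less where a joint would pass 70% of its speed; a pose out of reach is approached as far as the arm can. A call with a number of a shift or a turn outside -1 to 1 is refused whole. A call with a gripper value outside its range is refused whole. The fingers move at their own pace and stop on an object; the grip force is fixed at half the most. Time passes only in rows, so rows that do not move let the fingers close. It gives the time, the measured TCP pose, the force, the opening and the grip force at its end, in the units of the state.
- read_state(): the state, without advancing time (a new reading comes with each control period).
- capture(name): name is "side" or "top" or "wrist"; returns a dict with "img" (384x512x3 uint8, red, green, blue), "mtx" (3x3 intrinsics, pixels), "distortion" ([k1, k2, p1, p2, k3] as OpenCV has them; the pictures are not rectified), "eye" and "rotation" of the camera in the world. Camera axes: x right, y down, z forward; pixel columns grow to the right and rows downward; lengths in m; the calibration is good to about 2 mm. A picture is of the moment at which its call begins. There is no depth.
- hand_in(): hands the job in; it is judged then, once.
Trained networks look in a picture, given as the dict that the camera call returned (one of the last four; its "shot" number tells which), for a name from the list of things; names that differ only in an ending like _2 or _b are one class to them, and where a whole thing is asked for, a point or a joint stands for the part that bears it (a point fixed in the world has none). Each returns a list of dicts, best first, with "confidence" (0 to 1); they miss things now and then, are a little off and sometimes report something else, mostly with a low value. They report only what shows in the picture. A call takes as long as a camera call.
- search_frame(picture, label): "extent" ([left, top, right, bottom] as shares, 0 to 1, of the picture: columns of its width, rows of its height, round what is visible of it).
- pinpoint(picture, label): "xy" ([column, row] as shares, 0 to 1, of the picture: columns of its width, rows of its height: a listed point, or the origin of a listed thing).
The state is a dict: "time_s": time; "joint_positions": joint angles; "qvel": joint speeds; "tau": joint torques, N m; "position": TCP position; "tcp_rot": TCP orientation; "force": force on the tool from outside, world axes, zero at the start; "moment": the same for the moment, N m; "opening": opening from 0.0 (shut) to 1.0 (fully open); "grasp_force": force on a finger pad.
Only numpy, scipy, OpenCV 4.12 (cv2) and the standard library are available. Lean on these libraries where they do the work, as an engineer would, in place of code of your own. Each camera call takes 0.05 s, during which the arm holds its last target. There are 200 camera calls.

TASK

Put the finished coasters away: pick up the three mosaic coasters together as one pile, lower them into the wooden coaster box so that they lie flat in it, then set the wooden lid on the box so that it sits level and fully down all round. Do not drop anything, and leave the glue, the two small bottles and the cup of glass bits standing where they are.

Things in the scene. Friction and masses are not known exactly. Their poses are not given: they have to be found in the camera images.
- coaster_1_mid (a point): one of three equal square mosaic coasters of cork with a tiled top, 60 x 60 x 9 mm, about 40 g, the bottom one of the pile on the table. Point at the coaster's centre (4.5 mm above its underside); x and y along its sides, z up
- coaster_2_mid (a point): one of three equal square mosaic coasters of cork with a tiled top, 60 x 60 x 9 mm, about 40 g, the middle one of the pile. Point at the coaster's centre (4.5 mm above its underside); x and y along its sides, z up
- coaster_3_mid (a point): one of three equal square mosaic coasters of cork with a tiled top, 60 x 60 x 9 mm, about 40 g, the top one of the pile. The pile is 27 mm high, its coasters flush to about 1 mm, so it can be gripped across two opposite sides as one. Point at the coaster's centre (4.5 mm above its underside); x and y along its sides, z up
- coaster_box: open square wooden box standing loose, about 0.6 kg, 77 x 77 mm outside, 42 high; inside 65 x 65 (2.5 mm beside a coaster all round); floor 5 thick, walls 6. Its +y and -y walls each have a thumb notch in the middle, 44 wide, open from the rim down to the floor, for the fingers; the +x and -x walls are whole. Origin: centre of the underside; z up
- lid_grip (a point): loose square wooden lid, about 90 g, right way up on the table: plate 77 x 77 x 5 mm; under it a step 60 x 60 mm, 5 deep (lowest 2 mm is 56 wide) that goes inside the box's rim any of four ways round; on top a dark bar handle 14 wide (along x), 44 long (along y), 24 high. Point: the handle's centre, 12 above the plate's top, 17 above its underside, 22 above the step's underside; z up
- bits_cup: small clear cup of pale blue glass bits, 69 mm across and 24 high; bystander. Origin at the centre of its underside
- glue: white glue bottle with a blue tip, 35 x 47 x 154 mm tall; bystander. Origin at the centre of its underside
- dropper_red: small bottle with a red body and white tip, 28 mm across, 85 tall; bystander. Origin at the centre of its underside
- dropper_green: small bottle with a green body and black tip, 28 mm across, 85 tall; bystander. Origin at the centre of its underside

How it is judged (in metres and radians):
On the way, in this order (a step that is already met when the one before it is completed fails the run):
1. all three coasters are up off the table together, lifted by the gripper (height (world z) of each of coaster_1_mid, coaster_2_mid, coaster_3_mid above 0.055 m and contact force between the fingers and coaster_1 above 0.3 N), for 0.2 s.
2. all three coasters lie flat in the box, released (horizontal distance between each of coaster_1_mid, coaster_2_mid, coaster_3_mid and coaster_box below 0.007 m and z of coaster_1_mid in the frame of coaster_box between 0.006 and 0.031 m and angle between each of coaster_1_mid, coaster_2_mid, coaster_3_mid's own z axis and vertical below 0.06 rad and z of coaster_2_mid in the frame of coaster_box between 0.006 and 0.031 m and z of coaster_3_mid in the frame of coaster_box between 0.006 and 0.031 m and contact force between the fingers and coaster_1 below 0.05 N and contact force between the fingers and coaster_2 below 0.05 N and contact force between the fingers and coaster_3 below 0.05 N), for 0.2 s.
3. the lid is seated level on the box's rim (horizontal distance between each of coaster_1_mid, coaster_2_mid, coaster_3_mid and coaster_box below 0.007 m and z of coaster_1_mid in the frame of coaster_box between 0.006 and 0.031 m and angle between each of coaster_1_mid, coaster_2_mid, coaster_3_mid's own z axis and vertical below 0.06 rad and z of coaster_2_mid in the frame of coaster_box between 0.006 and 0.031 m and z of coaster_3_mid in the frame of coaster_box between 0.006 and 0.031 m and horizontal distance between lid_grip and coaster_box below 0.006 m and angle between lid_grip's own z axis and vertical below 0.035 rad and z of lid_grip in the frame of coaster_box between 0.056 and 0.0612 m), for 0.2 s.
At the end, for the whole second after the job is handed in: The three coasters lie in the box (centres within 7 mm of the box's axis, tilt under 0.06 rad, all below the lid), the lid sits on the rim right way up (centre within 6 mm of the box's axis, tilt under 0.035 rad, within 2.2 mm of fully down), the box stands upright, all is released and at rest (all of step 3 and angle between coaster_box's own z axis and vertical below 0.035 rad and linear speed of each of coaster_1, coaster_2, coaster_3, lid, coaster_box below 0.02 m/s and contact force between the fingers and coaster_1 below 0.05 N and contact force between the fingers and coaster_2 below 0.05 N and contact force between the fingers and coaster_3 below 0.05 N and contact force between the fingers and lid below 0.05 N); the robot touches nothing.
It fails at once if a coaster is dropped: it falls free of the fingers, faster than 0.6 m/s (a drop of about 2 cm) (contact force between the fingers and coaster_1 below 0.05 N and contact force between the fingers and coaster_2 below 0.05 N and contact force between the fingers and coaster_3 below 0.05 N and linear speed of any of coaster_1, coaster_2, coaster_3 above 0.6 m/s).
It fails at once if the lid is dropped: it falls free of the fingers, faster than 0.6 m/s (contact force between the fingers and lid below 0.05 N and linear speed of lid above 0.6 m/s).
It fails at once if a bystander is pushed more than 3 cm or tipped over (distance of any of bits_cup, glue, dropper_red, dropper_green from where it was at the start of the episode above 0.03 m or angle between any of bits_cup, glue, dropper_red, dropper_green's own z axis and vertical above 0.5 rad).
It also fails if it takes over 64 s, if anything falls off the work surface, if the arm or the gripper's body presses on something with over 40 N, if the wrist force passes 120 N, or if a joint passes its speed limit or range.

## Working session

There is one attempt and no reset: what is moved stays moved. The work goes in short steps, Python scripts to look and compute and a tool call to move; the robot and the scene stay as the last step left them, time stands still between calls to the robot, and variables do not carry over. Pictures are saved under pics/ and viewed, at most 10 in all, crops included, and the job is handed in when it is done.

Besides the shell and the picture viewer there is one more tool, called as name(argument=value, ...) on one line, values as JSON. move_arm: Moves the arm, as the interface text tells. Its arguments: {"type":"object","properties":{"increments":{"type":"array"}},"required":["increments"]}

```bash
mkdir -p pics
cat > h.py <<'E'
from rig import *
import numpy as np, cv2
def ray(c,xy):
    h,w=c["img"].shape[:2]
    p=np.array([[[xy[0]*w,xy[1]*h]]],float)
    u=cv2.undistortPoints(p,np.array(c["mtx"],float),np.array(c["distortion"],float))[0,0]
    d=np.array(c["rotation"])@np.array([u[0],u[1],1]); return np.array(c["eye"],float),d/np.linalg.norm(d)
def onz(c,xy,z):
    e,d=ray(c,xy); return e+d*(z-e[2])/d[2]
def tri(rs):
    A=sum(np.eye(3)-np.outer(d,d) for e,d in rs); b=sum((np.eye(3)-np.outer(d,d))@e for e,d in rs)
    return np.linalg.solve(A,b)
def save(c,n): cv2.imwrite(f"pics/{n}.png",c["img"][:,:,::-1])
E
python3 - <<'E'
from h import *
np.set_printoptions(precision=4,suppress=True)
s=read_state();print({k:s[k] for k in("time_s","position","tcp_rot","opening","force")})
import rig
print([n for n in dir(rig) if 'off' in n], getattr(rig,'grip_point_offset',None))
Z=dict(coaster_3_mid=.0225,coaster_box=0,lid_grip=.022,bits_cup=0,glue=0,dropper_red=0,dropper_green=0)
C={n:capture(n) for n in("side","top","wrist")}
for n in C: save(C[n],n+"0"); print(n,C[n]["eye"])
cv2.imwrite("pics/all.png",np.hstack([cv2.resize(C[n]["img"],(400,300))[:,:,::-1] for n in("side","top")]))
for l,z in Z.items():
    for n in C:
        for p in pinpoint(C[n],l)[:3]: print(l,n,round(p["confidence"],2),np.round(np.array(p["xy"])*[512,384],0),onz(C[n],p["xy"],z))
E
```

```text
{'time_s': 0.0, 'position': array([0.2008, 0.591 , 0.184 ]), 'tcp_rot': array([[-0.9468,  0.3219, -0.001 ],
       [ 0.3219,  0.9468, -0.0019],
       [ 0.0004, -0.0021, -1.    ]]), 'opening': 0.9965021187199664, 'force': array([-0.0727, -0.3332, -0.2625])}
['grip_point_offset'] 0.0187
side [ 0.1574 -0.7721  0.5647]
top [ 0.3239 -0.0433  1.2548]
wrist [0.1228 0.6201 0.3831]
coaster_3_mid side 0.52 [228. 190.] [0.4675 0.0698 0.0225]
coaster_3_mid top 0.72 [223. 191.] [0.4789 0.0613 0.0225]
coaster_box top 0.91 [157. 199.] [0.4594 0.2763 0.    ]
lid_grip side 0.79 [264. 248.] [ 0.451  -0.2019  0.022 ]
lid_grip top 0.78 [307. 199.] [ 0.4467 -0.204   0.022 ]
bits_cup side 0.74 [233. 195.] [0.4838 0.0724 0.    ]
bits_cup side 0.57 [192. 184.] [0.3917 0.1806 0.    ]
bits_cup side 0.46 [230. 192.] [0.4814 0.0918 0.    ]
bits_cup top 0.68 [185. 224.] [0.3778 0.1839 0.    ]
glue side 0.61 [314. 310.] [ 0.474  -0.3837  0.    ]
glue top 0.75 [360. 191.] [ 0.4731 -0.3778  0.    ]
glue top 0.19 [352. 173.] [ 0.5311 -0.3527  0.    ]
dropper_red side 0.6 [337. 269.] [ 0.5839 -0.3059  0.    ]
dropper_red top 0.51 [336. 155.] [ 0.5902 -0.3049  0.    ]
dropper_green side 0.92 [332. 291.] [ 0.5341 -0.3554  0.    ]
dropper_green top 0.52 [353. 172.] [ 0.5343 -0.3572  0.    ]
```

View pics/side0.png

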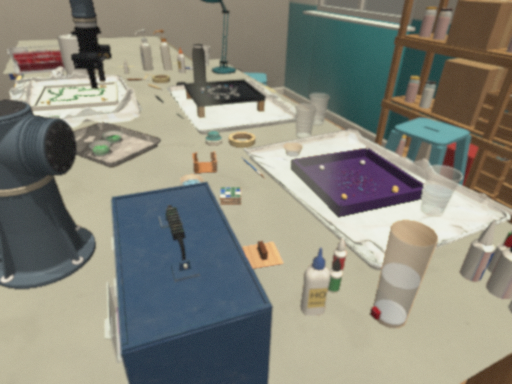

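View pics/top0.png

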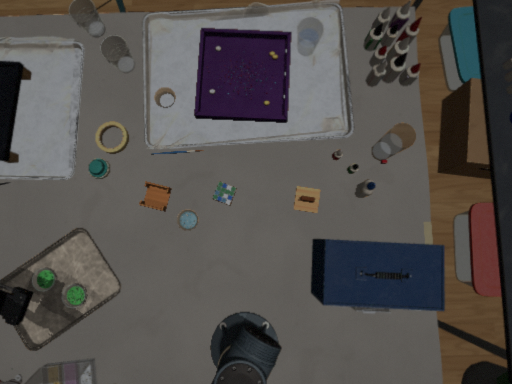

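move_arm(increments=[[[-0.5, -0.4, -0.15], [0, 0, 0], 0], [[-0.85, -0.7, -0.15], [0, 0, 0], 0], [[-0.85, -0.7, -0.15], [0, 0, 0], 0], [[-0.85, -0.7, -0.15], [0, 0, 0], 0], [[-0.85, -0.7, -0.15], [0, 0, 0], 0], [[-0.85, -0.7, -0.15], [0, 0, 0], 0], [[-0.85, -0.7, -0.15], [0, 0, 0], 0], [[-0.85, -0.7, -0.15], [0, 0, 0], 0], [[-0.85, -0.7, -0.15], [0, 0, 0], 0], [[-0.85, -0.7, -0.15], [0, 0, 0], 0], [[-0.85, -0.7, -0.15], [0, 0, 0], 0], [[-0.85, -0.7, -0.15], [0, 0, 0], 0], [[-0.85, -0.7, -0.15], [0, 0, 0], 0], [[-0.85, -0.7, -0.15], [0, 0, 0], 0], [[-0.85, -0.7, -0.15], [0, 0, 0], 0], [[-0.4, -0.3, -0.1], [0, 0, 0], 0], [[0, 0, 0], [0, 0, 0], 0]])

```text
time_s: 2.62
position: [0.4663, 0.1672, 0.2563]
tcp_rot: [[-0.945, 0.326, 0.004], [0.326, 0.945, -0.001], [-0.004, 0.001, -1.0]]
force: [0.5, 0.3, -0.1]
opening: 1.002
grasp_force: 0.0
```

Run:
```python
from h import *
np.set_printoptions(precision=4,suppress=True)
s=read_state();print(s["time_s"],s["position"],s["tcp_rot"])
c=capture("wrist");print(c["eye"],c["rotation"],c["mtx"]);save(c,"w1")
np.save("w1.npy",c,allow_pickle=True)
for l,z in dict(coaster_3_mid=.0225,coaster_box=0,bits_cup=0).items():
    for p in pinpoint(c,l)[:3]: print(l,round(p["confidence"],2),np.array(p["xy"])*[512,384],onz(c,p["xy"],z))
```

```text
2.6167 [0.4663 0.1672 0.2563] [[-0.9453  0.3261  0.0035]
 [ 0.3261  0.9453 -0.0007]
 [-0.0036  0.0005 -1.    ]]
[0.3875 0.1963 0.455 ] [[ 0.3267  0.9009  0.2856]
 [ 0.9451 -0.3119 -0.0973]
 [ 0.0014  0.3017 -0.9534]] [[276.2431   0.     257.0665]
 [  0.     276.2431 196.2637]
 [  0.       0.       1.    ]]
coaster_3_mid 0.59 [196.608  189.5808] [0.4739 0.0626 0.0225]
coaster_3_mid 0.59 [244.8896 116.0064] [0.3909 0.1763 0.0225]
coaster_box 0.89 [318.3104 138.7008] [0.4635 0.2763 0.    ]
bits_cup 0.84 [243.9168 112.704 ] [0.3858 0.1756 0.    ]
```

View pics/w1.png

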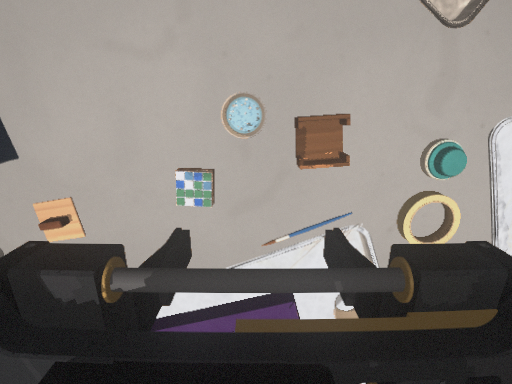

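move_arm(increments=[[[-0.15, -0.32, 0.45], [0, 0, 0], 0], [[-0.27, -0.64, 0.9], [0, 0, 0], 0], [[-0.27, -0.64, 0.9], [0, 0, 0], 0], [[-0.27, -0.64, 0.9], [0, 0, 0], 0], [[-0.27, -0.64, 0.9], [0, 0, 0], 0], [[-0.12, -0.32, 0.35], [0, 0, 0], 0], [[0, 0, 0], [0, 0, 0], 0]])

```text
time_s: 3.4
position: [0.468, 0.0657, 0.1209]
tcp_rot: [[-0.947, 0.323, -0.007], [0.323, 0.947, 0.0], [0.007, -0.002, -1.0]]
force: [0.1, 0.4, 0.0]
opening: 1.0
grasp_force: 0.0
```

Run:
```python
from h import *
np.set_printoptions(precision=4,suppress=True)
s=read_state();print(s["time_s"],s["position"],s["tcp_rot"])
c=capture("wrist");save(c,"w2");np.save("w2.npy",c,allow_pickle=True)
p=pinpoint(c,"coaster_3_mid");print([(q["confidence"],np.array(q["xy"])*[512,384],onz(c,q["xy"],.0225)) for q in p[:2]])
im=c["img"]; u,v=(np.array(p[0]["xy"])*[512,384]).astype(int)
u0,v0=max(u-100,0),max(v-75,0);print(u0,v0)
cv2.imwrite("pics/w2c.png",cv2.resize(im[v0:v0+150,u0:u0+200,::-1],(800,600),interpolation=cv2.INTER_CUBIC))
```

```text
3.4 [0.468  0.0657 0.1209] [[-0.9465  0.3225 -0.0068]
 [ 0.3225  0.9466  0.0004]
 [ 0.0066 -0.0018 -1.    ]]
[(0.67, array([251.1872, 194.3808]), array([0.473 , 0.0591, 0.0225]))]
151 119
```

View pics/w2c.png

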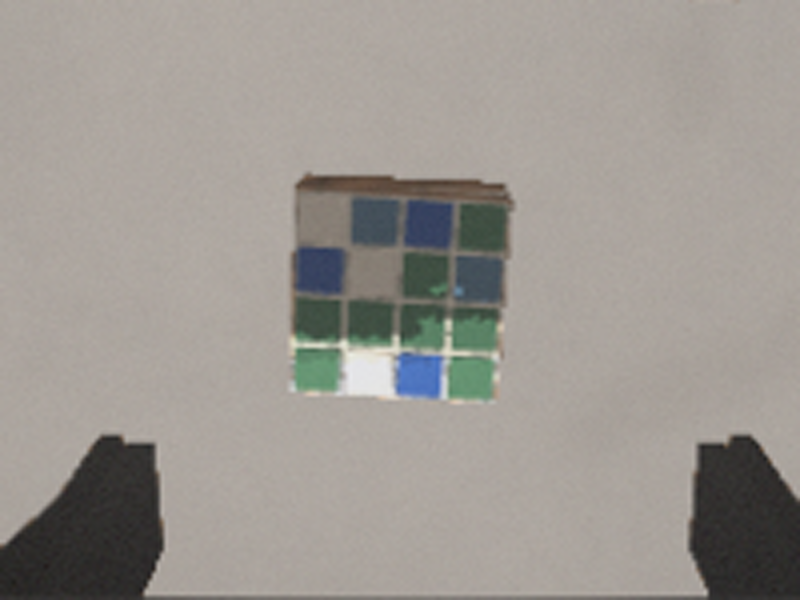

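Crop of the pile (4x, offset 151,119): top-face corners at about TL (298,190), TR (510,203), BR (496,402), BL (292,391); fingertips at either side, all clear.

Run:
```python
from h import *
np.set_printoptions(precision=4,suppress=True)
c=np.load("w2.npy",allow_pickle=True).item()
k=np.array([[298,190],[510,203],[496,402],[292,391]])/4+[151,119]
P=np.array([onz(c,q/[512,384],.027)[:2] for q in k]);print(P,P.mean(0))
print([np.linalg.norm(P[i]-P[i-1]) for i in range(4)])
for a,b in((0,1),(3,2),(0,3),(1,2)): d=P[b]-P[a];print(np.degrees(np.arctan2(d[1],d[0])))
s=read_state();R=s["tcp_rot"];m=P.mean(0);t=np.array([*m,.004])
print("tool y ang",np.degrees(np.arctan2(R[1,1],R[0,1])),"shift/30mm",R.T@(t-s["position"])/.03)
# box from w1
c=np.load("w1.npy",allow_pickle=True).item()
cv2.imwrite("pics/w1c.png",cv2.resize(c["img"][95:185,262:382,::-1],(800,600),interpolation=cv2.INTER_CUBIC))
```

```text
[[0.4333 0.0438]
 [0.4551 0.0967]
 [0.5088 0.0755]
 [0.4869 0.0216]] [0.471  0.0594]
[np.float64(0.05799553522544801), np.float64(0.05724456042154165), np.float64(0.05770819224851793), np.float64(0.0581707707746658)]
67.5806979946722
67.87062098817808
-22.44486637478516
-21.5261057144363
tool y ang 71.24452716004966 shift/30mm [-0.1076 -0.2311  3.9787]
```

View pics/w1c.png

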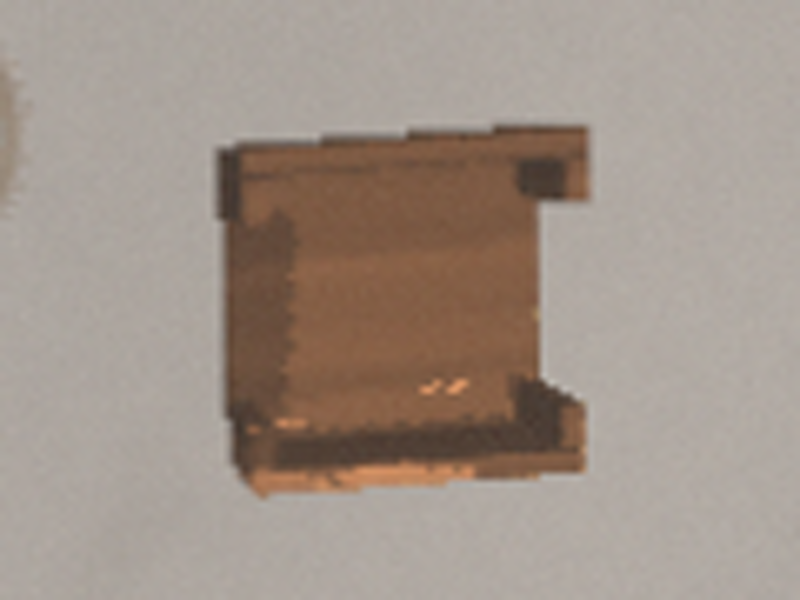

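The box shows its notches at image left and right (along the tool's y), whole walls above and below. Grasping the pile now.

move_arm(increments=[[[-0.11, -0.23, 0], [0, 0, 0.028], 0], [[0, 0, 0.6], [0, 0, 0], 0], [[0, 0, 0.9], [0, 0, 0], 0], [[0, 0, 0.9], [0, 0, 0], 0], [[0, 0, 0.7], [0, 0, 0], 0], [[0, 0, 0.45], [0, 0, 0], 0], [[0, 0, 0.25], [0, 0, 0], 0], [[0, 0, 0.1], [0, 0, 0], 0], [[0, 0, 0], [0, 0, 0], 0], [[0, 0, 0], [0, 0, 0], 1], [[0, 0, 0], [0, 0, 0], 1], [[0, 0, 0], [0, 0, 0], 1], [[0, 0, 0], [0, 0, 0], 1], [[0, 0, 0], [0, 0, 0], 1], [[0, 0, 0], [0, 0, 0], 1]])

```text
time_s: 4.75
position: [0.4718, 0.0582, 0.0068]
tcp_rot: [[-0.926, 0.377, 0.001], [0.377, 0.926, -0.0], [-0.001, 0.0, -1.0]]
force: [-0.4, 0.5, 0.5]
opening: 0.629
grasp_force: 0.0
```

move_arm(increments=[[[0, 0, 0], [0, 0, 0], 1], [[0, 0, 0], [0, 0, 0], 1], [[0, 0, 0], [0, 0, 0], 1]])

```text
time_s: 5.0
position: [0.4716, 0.0583, 0.0064]
tcp_rot: [[-0.926, 0.377, -0.0], [0.377, 0.926, 0.0], [0.0, -0.0, -1.0]]
force: [-1.2, 0.4, 0.4]
opening: 0.403
grasp_force: 0.0
```

Run:
```python
from h import *
s=read_state();print(s["time_s"],s["position"],s["opening"],s["grasp_force"],s["force"])
```

```text
5.0 [0.47161984 0.05830065 0.00642855] 0.4027399608810383 0.0 [-1.18116804  0.43196477  0.37669409]
```

Run:
```python
from h import *
w=capture("wrist");s=capture("side")
a=w["img"][130:330,130:380];b=s["img"][130:250,170:320]
cv2.imwrite("pics/chk.png",np.hstack([cv2.resize(a,(400,320)),cv2.resize(b,(400,320))])[:,:,::-1])
st=read_state();print(st["opening"],st["grasp_force"])
```

```text
0.3071611593794973 0.0
```

View pics/chk.png

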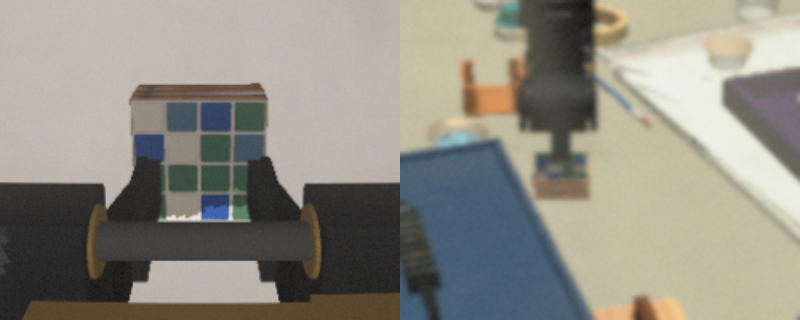

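The fingers are closing in front of/above the pile rather than on its sides (side crop: fingers end at about pixel (232,188), on the pile's top), so the real tip height needs checking before I go on.

Run:
```python
from h import *
np.set_printoptions(precision=4,suppress=True)
s=capture("side");w=capture("wrist")
st=read_state();p=np.array(st["position"]);print(p,st["opening"],st["grasp_force"],st["force"],st["joint_positions"])
def proj(c,P):
    R=np.array(c["rotation"]).T;t=-R@np.array(c["eye"])
    return cv2.projectPoints(np.array(P,float).reshape(-1,3),cv2.Rodrigues(R)[0],t,np.array(c["mtx"],float),np.array(c["distortion"],float))[0][:,0]
for h in(0,.02,.04,.06): print(h,proj(s,p+[0,0,h]),proj(w,p+[0,0,h]))
print("pile side top/bottom",proj(s,[[.471,.0594,0],[.471,.0594,.027]]))
cv2.imwrite("pics/chk2.png",np.hstack([cv2.resize(s["img"][140:220,180:280],(400,320),interpolation=2),cv2.resize(w["img"][150:310,156:356],(400,320),interpolation=2)])[:,:,::-1])
```

```text
[0.4716 0.0583 0.0064] 0.21831282923475687 0.0 [-0.342  -0.2371 -0.4716] [ -6.4583  37.1142 111.3953   0.0023  31.4967 -74.3149]
0 [[230.7683 196.6639]] [[254.4802 222.262 ]]
0.02 [[230.651  190.7637]] [[254.25   233.1922]]
0.04 [[230.5308 184.7445]] [[253.9711 246.459 ]]
0.06 [[230.4076 178.6021]] [[253.6265 262.8864]]
pile side top/bottom [[230.469  198.3951]
 [230.3066 190.4555]]
```

View pics/chk2.png

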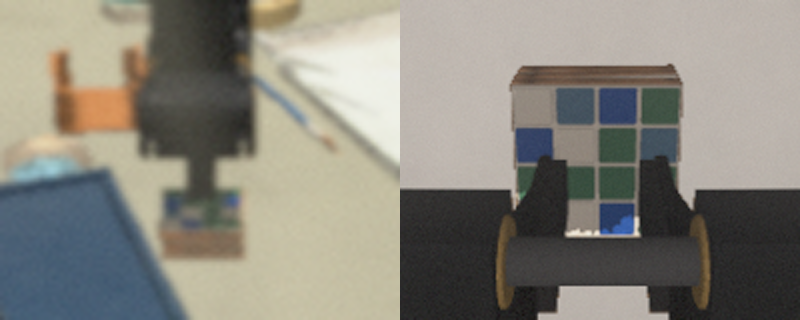

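Side crop: fingers end at row ≈191 with the pile's top right under them, centred on it; wrist crop: tips over the tiles. So the real fingertips sit some 20–30 mm above the reported TCP. I'll lift, open and feel downward.

move_arm(increments=[[[0, 0, -0.7], [0, 0, 0], 0], [[0, 0, -0.3], [0, 0, 0], 0], [[0, 0, 0], [0, 0, 0], 0], [[0, 0, 0], [0, 0, 0], 0], [[0, 0, 0], [0, 0, 0], 0], [[0, 0, 0], [0, 0, 0], 0], [[0, 0, 0], [0, 0, 0], 0], [[0, 0, 0], [0, 0, 0], 0], [[0, 0, 0], [0, 0, 0], 0], [[0, 0, 0], [0, 0, 0], 0], [[0, 0, 0.5], [0, 0, 0], 0], [[0, 0, 0.5], [0, 0, 0], 0], [[0, 0, 0.3], [0, 0, 0], 0], [[0, 0, 0.2], [0, 0, 0], 0], [[0, 0, 0], [0, 0, 0], 0]])

```text
time_s: 6.45
position: [0.4708, 0.0584, -0.0096]
tcp_rot: [[-0.926, 0.377, -0.002], [0.377, 0.926, 0.0], [0.002, -0.001, -1.0]]
force: [-0.7, 0.6, -0.3]
opening: 0.999
grasp_force: 0.0
```

move_arm(increments=[[[0, 0, 0.1], [0, 0, 0], 0], [[0, 0, 0.1], [0, 0, 0], 0], [[0, 0, 0], [0, 0, 0], 0]])

```text
time_s: 6.7
position: [0.4718, 0.0583, -0.0146]
tcp_rot: [[-0.926, 0.377, 0.0], [0.377, 0.926, -0.0], [-0.0, 0.0, -1.0]]
force: [-0.1, 0.5, 1.6]
opening: 0.999
grasp_force: 0.0
```

Run:
```python
from h import *
s=capture("side")
st=read_state();print(st["position"],st["force"],st["opening"])
cv2.imwrite("pics/chk3.png",cv2.resize(s["img"][150:210,190:270,::-1],(480,360),interpolation=2))
```

```text
[ 0.47178448  0.05830545 -0.01442666] [-0.25869562 -0.51508412  0.18748917] 0.9981878372094835
```

View pics/chk3.png

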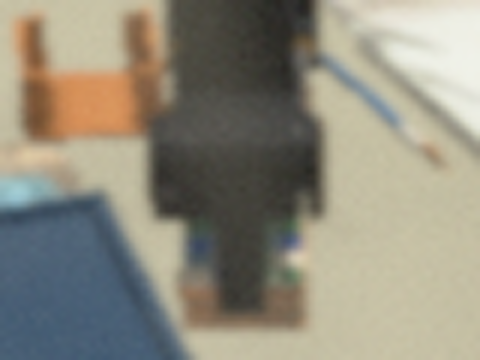

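Side crop: the near fingertip ends at row ≈202, the table under it would be at ≈207, so it is still roughly 15 mm up. Feeling further down.

move_arm(increments=[[[0, 0, 0.1], [0, 0, 0], 0], [[0, 0, 0.1], [0, 0, 0], 0], [[0, 0, 0.1], [0, 0, 0], 0], [[0, 0, 0], [0, 0, 0], 0]])

```text
time_s: 7.08
position: [0.4714, 0.0583, -0.024]
tcp_rot: [[-0.926, 0.377, -0.001], [0.377, 0.926, 0.0], [0.001, -0.0, -1.0]]
force: [-0.5, 0.1, -0.7]
opening: 0.998
grasp_force: 0.0
```

move_arm(increments=[[[0, 0, 0.07], [0, 0, 0], 0], [[0, 0, 0], [0, 0, 0], 0]])

```text
time_s: 7.25
position: [0.4715, 0.0583, -0.0259]
tcp_rot: [[-0.926, 0.377, -0.0], [0.377, 0.926, 0.0], [0.0, -0.0, -1.0]]
force: [-0.4, 0.3, 0.7]
opening: 0.996
grasp_force: 0.0
```

move_arm(increments=[[[0, 0, 0.07], [0, 0, 0], 0], [[0, 0, 0], [0, 0, 0], 0]])

```text
time_s: 7.42
position: [0.4716, 0.0583, -0.028]
tcp_rot: [[-0.926, 0.377, -0.0], [0.377, 0.926, 0.0], [0.0, -0.0, -1.0]]
force: [0.2, -0.1, -0.3]
opening: 0.997
grasp_force: 0.0
```

move_arm(increments=[[[0, 0, 0.07], [0, 0, 0], 0], [[0, 0, 0], [0, 0, 0], 0]])

```text
time_s: 7.58
position: [0.4716, 0.0583, -0.0301]
tcp_rot: [[-0.926, 0.377, -0.0], [0.377, 0.926, 0.0], [0.0, -0.0, -1.0]]
force: [-0.0, 0.1, -0.1]
opening: 1.0
grasp_force: 0.0
```

move_arm(increments=[[[0, 0, 0.07], [0, 0, 0], 0], [[0, 0, 0], [0, 0, 0], 0]])

```text
time_s: 7.75
position: [0.4715, 0.0583, -0.0322]
tcp_rot: [[-0.926, 0.377, -0.0], [0.377, 0.926, 0.0], [0.0, -0.0, -1.0]]
force: [0.4, 0.6, 0.1]
opening: 1.0
grasp_force: 0.0
```

move_arm(increments=[[[0, 0, 0.07], [0, 0, 0], 0], [[0, 0, 0], [0, 0, 0], 0]])

```text
time_s: 7.92
position: [0.4715, 0.0583, -0.0343]
tcp_rot: [[-0.926, 0.377, -0.0], [0.377, 0.926, 0.0], [0.0, -0.0, -1.0]]
force: [-0.7, -0.0, -0.0]
opening: 1.0
grasp_force: 0.0
```

move_arm(increments=[[[0, 0, 0.05], [0, 0, 0], 0], [[0, 0, 0], [0, 0, 0], 0]])

```text
time_s: 8.08
position: [0.4716, 0.0583, -0.0357]
tcp_rot: [[-0.926, 0.377, -0.0], [0.377, 0.926, -0.0], [0.0, -0.0, -1.0]]
force: [0.1, 0.1, -0.3]
opening: 1.002
grasp_force: 0.0
```

move_arm(increments=[[[0, 0, 0.05], [0, 0, 0], 0], [[0, 0, 0], [0, 0, 0], 0]])

```text
time_s: 8.25
position: [0.4717, 0.0583, -0.0371]
tcp_rot: [[-0.926, 0.377, 0.0], [0.377, 0.926, -0.0], [-0.0, 0.0, -1.0]]
force: [0.1, -0.5, -0.2]
opening: 0.997
grasp_force: 0.0
```

move_arm(increments=[[[0, 0, 0.05], [0, 0, 0], 0], [[0, 0, 0], [0, 0, 0], 0]])

```text
time_s: 8.42
position: [0.4718, 0.0583, -0.0372]
tcp_rot: [[-0.926, 0.377, 0.001], [0.377, 0.926, -0.0], [-0.001, 0.0, -1.0]]
force: [-2.0, 0.3, 13.5]
opening: 1.0
grasp_force: 6.7
```

Table touched at a reported z of −0.0371: tips are 37 mm above the reported TCP. Raise 3.5 mm and close.

move_arm(increments=[[[0, 0, -0.17], [0, 0, 0], 0], [[0, 0, 0], [0, 0, 0], 0], [[0, 0, 0], [0, 0, 0], 1], [[0, 0, 0], [0, 0, 0], 1], [[0, 0, 0], [0, 0, 0], 1], [[0, 0, 0], [0, 0, 0], 1], [[0, 0, 0], [0, 0, 0], 1], [[0, 0, 0], [0, 0, 0], 1], [[0, 0, 0], [0, 0, 0], 1], [[0, 0, 0], [0, 0, 0], 1]])

```text
time_s: 9.25
position: [0.4715, 0.0583, -0.0336]
tcp_rot: [[-0.926, 0.377, -0.0], [0.377, 0.926, 0.0], [0.0, -0.0, -1.0]]
force: [-0.7, -0.5, -1.1]
opening: 0.689
grasp_force: 29.9
```

move_arm(increments=[[[0, 0, -0.3], [0, 0, 0], 1], [[0, 0, -0.6], [0, 0, 0], 1], [[0, 0, -0.9], [0, 0, 0], 1], [[0, 0, -0.9], [0, 0, 0], 1], [[0, 0, -0.9], [0, 0, 0], 1], [[0, 0, -0.6], [0, 0, 0], 1], [[0, 0.3, -0.3], [0, 0, 0], 1], [[0, 0.6, 0], [0, 0, 0], 1], [[-0.1, 0.9, 0], [0, 0, 0], 1], [[-0.1, 0.9, 0], [0, 0, 0], 1], [[-0.1, 0.9, 0], [0, 0, 0], 1], [[0, 0.9, 0], [0, 0, 0], 1], [[0, 0.9, 0], [0, 0, 0], 1], [[0, 0.6, 0], [0, 0, 0], 1], [[0, 0.4, 0], [0, 0, 0], 1], [[0, 0.2, 0], [0, 0, -0.025], 1], [[0, 0, 0], [0, 0, -0.025], 1], [[0, 0, 0], [0, 0, 0], 1], [[0, 0, 0], [0, 0, 0], 1]])

```text
time_s: 10.83
position: [0.554, 0.2379, 0.1016]
tcp_rot: [[-0.96, 0.279, -0.001], [0.279, 0.96, -0.0], [0.001, -0.001, -1.0]]
force: [-0.5, 0.2, -1.6]
opening: 0.689
grasp_force: 29.9
```

Run:
```python
from h import *
np.set_printoptions(precision=4,suppress=True)
c=capture("wrist");save(c,"w3");np.save("w3.npy",c,allow_pickle=True)
s=read_state();print(s["time_s"],s["position"],s["tcp_rot"],s["opening"],s["grasp_force"])
p=pinpoint(c,"coaster_box");print([(q["confidence"],np.array(q["xy"])*[512,384],onz(c,q["xy"],0)) for q in p[:2]])
p=pinpoint(c,"coaster_3_mid");print([(q["confidence"],np.array(q["xy"])*[512,384]) for q in p[:2]])
b=search_frame(c,"coaster_box");print([(q["confidence"],np.array(q["extent"])*[512,384,512,384]) for q in b[:1]])
im=c["img"][100:280,140:380]
cv2.imwrite("pics/w3c.png",cv2.resize(im[:,:,::-1],(800,600),interpolation=2))
```

```text
10.8833 [0.5541 0.2378 0.1016] [[-0.9601  0.2796 -0.0008]
 [ 0.2796  0.9601 -0.0004]
 [ 0.0006 -0.0006 -1.    ]] 0.6869585459511393 29.94267214089632
[(0.76, array([268.1856,  97.9968]), array([0.466 , 0.2778, 0.    ]))]
[(0.9, array([257.0752, 260.8128]))]
[(0.65, array([224.9216,  47.616 , 313.9072, 142.1952]))]
```

View pics/w3c.png

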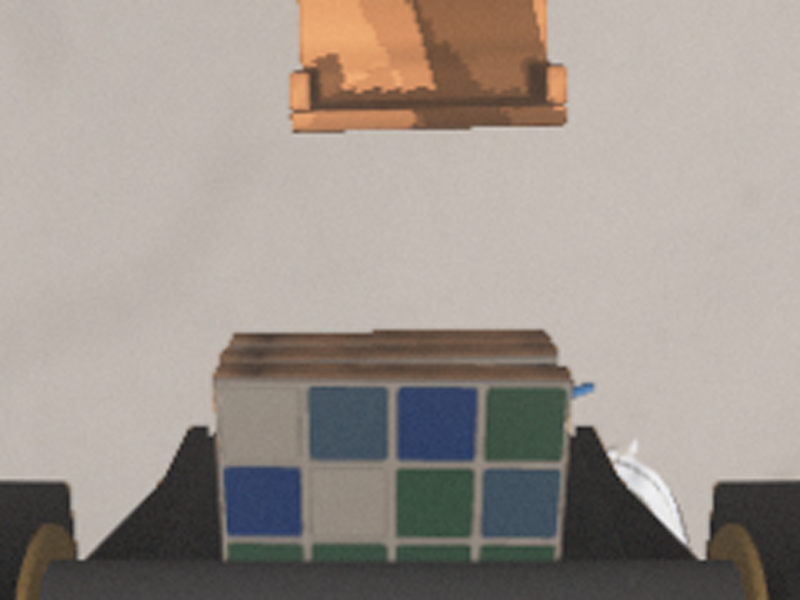

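Crop of w3 (3.33x, offset 140,100): the pile is held flat with its front top edge from (217,378) to (570,385); the box's near rim runs (292,132)–(567,122). Now fit both in the same picture.

```bash
cat > box.py <<'E'
from h import *
def fitmask(c,z,roi):
    hsv=cv2.cvtColor(c["img"],cv2.COLOR_RGB2HSV)
    m=((hsv[...,1]>70)&((hsv[...,0]<25)|(hsv[...,0]>172))).astype(np.uint8)
    k=np.zeros_like(m);u0,v0,u1,v1=[int(t) for t in roi];k[max(v0,0):v1,max(u0,0):u1]=1;m*=k
    n,l,st,_=cv2.connectedComponentsWithStats(m);i=1+np.argmax(st[1:,4]);m=(l==i).astype(np.uint8)
    print("mask",st[i])
    ct=max(cv2.findContours(m,cv2.RETR_EXTERNAL,cv2.CHAIN_APPROX_NONE)[0],key=len)[:,0]
    P=np.array([onz(c,(q+.5)/[512,384],z)[:2]*1000 for q in ct],np.float32)
    return cv2.minAreaRect(P),P
E
python3 - <<'E'
from box import *
np.set_printoptions(precision=4,suppress=True)
c=np.load("w3.npy",allow_pickle=True).item()
r,P=fitmask(c,.042,(205,30,335,160));print(r,cv2.boxPoints(r))
s=read_state();R=s["tcp_rot"];p=s["position"]
print("tool y",np.degrees(np.arctan2(R[1,1],R[0,1])))
E_=[onz(c,(np.array(q)/3.3333+[140,100])/[512,384],.162) for q in((217,378),(570,385))]
d=E_[1]-E_[0];print("pile edge ang",np.degrees(np.arctan2(d[1],d[0])),np.linalg.norm(d),"tool-frame mid",R.T@((E_[0]+E_[1])/2-p))
b=np.array([*r[0],0])/1000;print("box in tool axes from TCP /30mm",R.T@(b-[*p[:2],0])/.03)
c1=np.load("w1.npy",allow_pickle=True).item();print(fitmask(c1,.042,(285,100,360,180))[0])
E
```

```text
mask [ 223   48   89   92 7168]
((464.8630065917969, 276.0293884277344), (75.96810913085938, 76.61078643798828), 75.17828369140625) [[418.1154 249.1082]
 [492.1771 229.5102]
 [511.6107 302.9506]
 [437.549  322.5486]]
tool y 73.78691109521993
pile edge ang 72.51501572833338 0.05700938714898415 tool-frame mid [ 0.03    0.0026 -0.0603]
box in tool axes from TCP /30mm [3.2229 0.3891 0.0006]
mask [ 295  114   55   56 2592]
((464.0062561035156, 274.0441589355469), (80.37044525146484, 77.48066711425781), 75.62464141845703)
```

move_arm(increments=[[[0.3, 0.05, 0], [0, 0, 0], 1], [[0.6, 0.07, 0], [0, 0, 0], 1], [[0.8, 0.07, 0], [0, 0, 0], 1], [[0.8, 0.06, 0.2], [0, 0, 0], 1], [[0.5, 0.05, 0.4], [0, 0, 0], 1], [[0.21, 0.02, 0.6], [0, 0, 0], 1], [[0, 0, 0.6], [0, 0, -0.011], 1], [[0, 0, 0.6], [0, 0, -0.01], 1], [[0, 0, 0.35], [0, 0, 0], 1], [[0, 0, 0.15], [0, 0, 0], 1], [[0, 0, 0.04], [0, 0, 0], 1], [[0, 0, 0], [0, 0, 0], 1], [[0, 0, 0], [0, 0, 0], 1]])

```text
time_s: 12.12
position: [0.4655, 0.2745, 0.0141]
tcp_rot: [[-0.972, 0.236, 0.001], [0.236, 0.972, 0.0], [-0.001, 0.001, -1.0]]
force: [0.0, 0.1, -0.9]
opening: 0.685
grasp_force: 29.9
```

Run:
```python
from h import *
np.set_printoptions(precision=4,suppress=True)
c=capture("wrist");save(c,"w4");np.save("w4.npy",c,allow_pickle=True)
s=read_state();R=s["tcp_rot"];print(s["time_s"],s["position"],np.degrees(np.arctan2(R[1,1],R[0,1])),s["grasp_force"],s["force"])
cv2.imwrite("pics/w4c.png",cv2.resize(c["img"][150:270,175:335,::-1],(800,600),interpolation=2))
```

```text
12.1667 [0.4656 0.2745 0.0142] 76.3558830691351 29.942777948454022 [ 0.1553 -0.3312 -1.0376]
```

View pics/w4c.png

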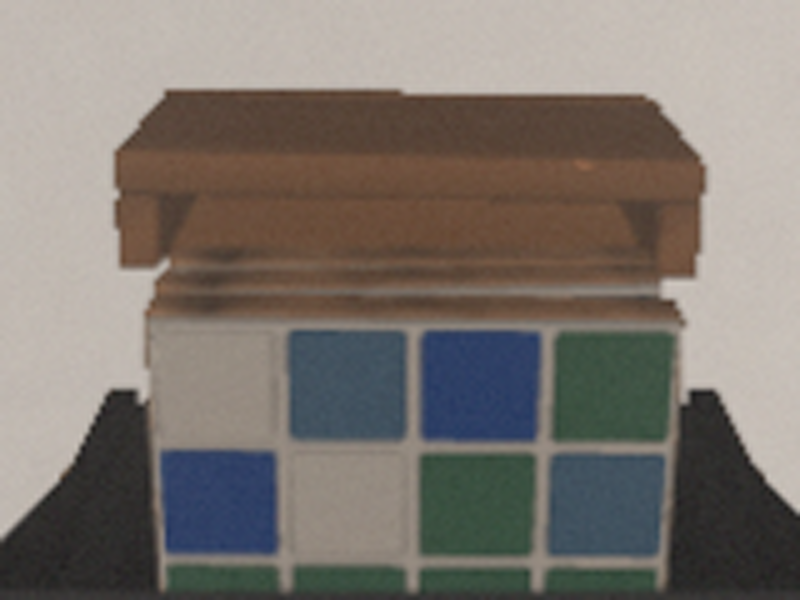

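Last view (5x crop, offset 175,150): rim front outer edge row ≈156, inner ≈196, box centred at column ≈409; pile top front edge at row ≈321 centred at ≈415, both about parallel. Compute the x gap.

Run:
```python
from h import *
np.set_printoptions(precision=2,suppress=True)
c=np.load("w4.npy",allow_pickle=True).item()
s=read_state();R=s["tcp_rot"];p=s["position"]
f=lambda q,z:(R.T@(onz(c,(np.array(q)/5+[175,150])/[512,384],z)-p)*1000)[:2]
for n,q,z in(("outL",(117,150),.042),("outR",(703,163),.042),("inL",(160,193),.042),("inR",(657,200),.042),("postL",(120,267),.042),("postR",(696,276),.042),("pileL",(149,316),.0748),("pileR",(684,322),.0748),("topmid",(415,320),.0748),("t2 edge",(410,296),.0658),("t2 bot",(410,272),.0568)):print(n,f(q,z))
```

```text
outL [ 40.59 -35.34]
outR [38.78 39.61]
inL [ 34.87 -30.14]
inR [33.85 33.95]
postL [ 24.8  -35.96]
postR [23.45 39.64]
pileL [ 30.44 -25.92]
pileR [29.66 31.45]
topmid [29.96  2.57]
t2 edge [29.41  2.04]
t2 bot [29.18  2.05]
```

move_arm(increments=[[[0.057, -0.017, 0], [0, 0, 0], 1], [[0, 0, 0], [0, 0, 0], 1], [[0, 0, 0.15], [0, 0, 0], 1], [[0, 0, 0.15], [0, 0, 0], 1], [[0, 0, 0.15], [0, 0, 0], 1], [[0, 0, 0], [0, 0, 0], 1]])

```text
time_s: 12.67
position: [0.4625, 0.274, -0.0012]
tcp_rot: [[-0.972, 0.236, -0.001], [0.236, 0.972, -0.0], [0.001, -0.001, -1.0]]
force: [-0.1, -0.1, -1.1]
opening: 0.684
grasp_force: 29.9
```

move_arm(increments=[[[0, 0, 0.15], [0, 0, 0], 1], [[0, 0, 0.2], [0, 0, 0], 1], [[0, 0, 0.2], [0, 0, 0], 1], [[0, 0, 0.15], [0, 0, 0], 1], [[0, 0, 0.1], [0, 0, 0], 1], [[0, 0, 0], [0, 0, 0], 1]])

```text
time_s: 13.17
position: [0.4627, 0.2741, -0.025]
tcp_rot: [[-0.972, 0.236, -0.001], [0.236, 0.972, -0.0], [0.001, -0.001, -1.0]]
force: [-0.1, 0.6, -1.7]
opening: 0.684
grasp_force: 29.9
```

move_arm(increments=[[[0, 0, 0.06], [0, 0, 0], 1], [[0, 0, 0], [0, 0, 0], 1]])

```text
time_s: 13.33
position: [0.4628, 0.2742, -0.0261]
tcp_rot: [[-0.972, 0.236, -0.0], [0.236, 0.972, -0.0], [0.0, -0.0, -1.0]]
force: [0.6, -0.0, -1.6]
opening: 0.683
grasp_force: 29.9
```

move_arm(increments=[[[0, 0, 0.04], [0, 0, 0], 1], [[0, 0, 0], [0, 0, 0], 1]])

```text
time_s: 13.5
position: [0.4629, 0.2742, -0.0271]
tcp_rot: [[-0.972, 0.235, -0.0], [0.235, 0.972, -0.0], [0.0, -0.0, -1.0]]
force: [0.8, 1.5, -1.1]
opening: 0.689
grasp_force: 29.9
```

move_arm(increments=[[[0, 0, 0.04], [0, 0, 0], 1], [[0, 0, 0], [0, 0, 0], 1]])

```text
time_s: 13.67
position: [0.463, 0.2742, -0.0284]
tcp_rot: [[-0.972, 0.235, -0.0], [0.235, 0.972, -0.0], [0.0, -0.0, -1.0]]
force: [-0.8, -0.3, -1.4]
opening: 0.687
grasp_force: 29.9
```

move_arm(increments=[[[0, 0, 0.04], [0, 0, 0], 1], [[0, 0, 0], [0, 0, 0], 1]])

```text
time_s: 13.83
position: [0.4631, 0.2743, -0.0287]
tcp_rot: [[-0.972, 0.235, 0.0], [0.235, 0.972, 0.0], [-0.0, 0.0, -1.0]]
force: [-0.3, -0.5, 4.2]
opening: 0.688
grasp_force: 29.9
```

Floor felt. Release, rise.

move_arm(increments=[[[0, 0, 0], [0, 0, 0], 0], [[0, 0, 0], [0, 0, 0], 0], [[0, 0, 0], [0, 0, 0], 0], [[0, 0, 0], [0, 0, 0], 0], [[0, 0, 0], [0, 0, 0], 0], [[0, 0, 0], [0, 0, 0], 0], [[0, 0, -0.15], [0, 0, 0], 0], [[0, 0, -0.3], [0, 0, 0], 0], [[0, 0, -0.6], [0, 0, 0], 0], [[0, 0, -0.9], [0, 0, 0], 0], [[0, 0, -0.9], [0, 0, 0], 0], [[0, 0, -0.9], [0, 0, 0], 0], [[0, 0, -0.5], [0, 0, 0], 0], [[0, 0, 0], [0, 0, 0], 0]])

```text
time_s: 15.0
position: [0.4657, 0.2753, 0.1023]
tcp_rot: [[-0.972, 0.235, 0.008], [0.235, 0.972, 0.003], [-0.007, 0.005, -1.0]]
force: [0.4, 0.2, 0.0]
opening: 1.0
grasp_force: 0.0
```

Run:
```python
from box import *
np.set_printoptions(precision=4,suppress=True)
c=capture("wrist");save(c,"w5");np.save("w5.npy",c,allow_pickle=True)
s=read_state();R=s["tcp_rot"];p=s["position"];print(s["time_s"],p,np.degrees(np.arctan2(R[1,1],R[0,1])))
for l,z in(("coaster_3_mid",.0275),("coaster_box",0)):
    for q in pinpoint(c,l)[:2]:print(l,q["confidence"],np.array(q["xy"])*[512,384],onz(c,q["xy"],z))
q=search_frame(c,"coaster_box")[:1];print(q)
e=np.array(q[0]["extent"])*[512,384,512,384]+[-10,-10,10,10]
r,P=fitmask(c,.042,e);print(r)
```

```text
15.05 [0.4645 0.2748 0.1004] 76.38927430074486
coaster_3_mid 0.6 [254.4128 191.0016] [0.4631 0.2757 0.0275]
[{'extent': [0.2068, 0.2875, 0.3379, 0.4664], 'confidence': 0.75}]
mask [108 125  12  33 157]
((380.4205322265625, 160.34812927246094), (10.060264587402344, 30.093124389648438), 70.41209411621094)
```

```bash
cat >> box.py <<'E'
def fitall(c,z,roi,smin=70):
    hsv=cv2.cvtColor(c["img"],cv2.COLOR_RGB2HSV)
    m=((hsv[...,1]>smin)&((hsv[...,0]<25)|(hsv[...,0]>172))).astype(np.uint8)
    u0,v0,u1,v1=[int(t) for t in roi]
    n,l,st,_=cv2.connectedComponentsWithStats(m[v0:v1,u0:u1])
    keep=[i for i in range(1,n) if st[i,4]>40];print(st[keep])
    v,u=np.nonzero(np.isin(l,keep))
    P=np.array([onz(c,(q+.5)/[512,384],z)[:2]*1000 for q in np.c_[u+u0,v+v0]],np.float32)
    return cv2.minAreaRect(P)
E
python3 - <<'E'
from box import *
c=np.load("w5.npy",allow_pickle=True).item()
print(fitall(c,.042,(194,135,314,262)))
E
```

```text
[[  22   16   80   81 2516]]
((461.57318115234375, 277.17401123046875), (75.8870849609375, 82.24077606201172), 75.5862808227539)
```

move_arm(increments=[[[-0.1, -0.4, 0], [0, 0, 0], 0], [[-0.2, -0.8, 0], [0, 0, 0], 0], [[-0.2, -1.0, 0], [0, 0, 0], 0], [[-0.2, -1.0, 0], [0, 0, 0], 0], [[-0.2, -1.0, 0], [0, 0, 0], 0], [[-0.2, -1.0, 0], [0, 0, 0], 0], [[-0.2, -1.0, 0], [0, 0, 0], 0], [[-0.2, -1.0, 0], [0, 0, 0], 0], [[-0.2, -1.0, 0], [0, 0, 0], 0], [[-0.2, -1.0, 0], [0, 0, 0], 0], [[-0.2, -1.0, 0], [0, 0, 0], 0], [[-0.2, -1.0, 0], [0, 0, 0], 0], [[-0.2, -1.0, 0], [0, 0, 0], 0], [[-0.2, -1.0, 0], [0, 0, 0], 0], [[-0.2, -1.0, 0], [0, 0, 0], 0], [[-0.2, -0.7, 0], [0, 0, 0], 0], [[-0.1, -0.3, 0], [0, 0, 0], 0]])

```text
time_s: 16.62
position: [0.4483, -0.195, 0.097]
tcp_rot: [[-0.971, 0.239, -0.001], [0.239, 0.971, -0.0], [0.001, -0.001, -1.0]]
force: [-0.2, -0.1, 0.1]
opening: 1.003
grasp_force: 0.0
```

move_arm(increments=[[[0, 0, 0], [0, 0, 0.03], 0], [[0, 0, 0], [0, 0, 0.058], 0], [[0, 0, 0], [0, 0, 0.058], 0], [[0, 0, 0], [0, 0, 0.058], 0], [[0, 0, 0], [0, 0, 0.058], 0], [[0, 0, 0], [0, 0, 0.058], 0], [[0, 0, 0], [0, 0, 0.058], 0], [[0, 0, 0], [0, 0, 0.058], 0], [[0, 0, 0], [0, 0, 0.058], 0], [[0, 0, 0], [0, 0, 0.058], 0], [[0, 0, 0], [0, 0, 0.058], 0], [[0, 0, 0], [0, 0, 0.03], 0], [[0, 0, 0], [0, 0, 0], 0]])

```text
time_s: 17.7
position: [0.4478, -0.1905, 0.0971]
tcp_rot: [[0.008, 1.0, -0.002], [1.0, -0.008, 0.002], [0.002, -0.002, -1.0]]
force: [-0.3, -0.6, 1.2]
opening: 1.001
grasp_force: 0.0
```

Run:
```python
from box import *
np.set_printoptions(precision=4,suppress=True)
c=capture("wrist");save(c,"w6");np.save("w6.npy",c,allow_pickle=True)
s=read_state();R=s["tcp_rot"];p=s["position"];print(s["time_s"],p,np.degrees(np.arctan2(R[1,1],R[0,1])))
for q in pinpoint(c,"lid_grip")[:2]:print(q["confidence"],np.array(q["xy"])*[512,384],onz(c,q["xy"],.022))
q=search_frame(c,"lid_grip")[:1];e=np.array(q[0]["extent"])*[512,384,512,384];print(q,e)
r=fitall(c,.010,np.maximum(e+[-10,-10,10,10],0));print(r)
```

```text
17.75 [ 0.4479 -0.1906  0.0972] -0.3088028090945452
0.88 [258.4064 205.5168] [ 0.4488 -0.2015  0.022 ]
[{'extent': [0.4342, 0.4237, 0.585, 0.6177], 'confidence': 0.81}] [222.3104 162.7008 299.52   237.1968]
[[   8   11   78   76 4589]]
((448.47528076171875, -202.0996551513672), (76.4721908569336, 76.07574462890625), 80.22537231445312)
```

move_arm(increments=[[[-0.38, -0.05, 0], [0, 0, 0], 0.4], [[0, 0, 0.3], [0, 0, 0.036], 0.4], [[0, 0, 0.6], [0, 0, 0.036], 0.4], [[0, 0, 0.8], [0, 0, 0], 0.4], [[0, 0, 0.8], [0, 0, 0], 0.4], [[0, 0, 0.7], [0, 0, 0], 0.4], [[0, 0, 0.4], [0, 0, 0], 0.4], [[0, 0, 0.25], [0, 0, 0], 0.4], [[0, 0, 0.12], [0, 0, 0], 0.4], [[0, 0, 0], [0, 0, 0], 0.4]])

```text
time_s: 18.68
position: [0.4472, -0.2033, -0.0216]
tcp_rot: [[0.157, 0.988, -0.001], [0.988, -0.157, 0.0], [0.0, -0.001, -1.0]]
force: [-0.3, -0.6, 1.3]
opening: 0.601
grasp_force: 0.0
```

move_arm(increments=[[[0, 0, 0.05], [0, 0, 0], 1], [[0, 0, 0], [0, 0, 0], 1], [[0, 0, 0], [0, 0, 0], 1], [[0, 0, 0], [0, 0, 0], 1], [[0, 0, 0], [0, 0, 0], 1], [[0, 0, 0], [0, 0, 0], 1], [[0, 0, 0], [0, 0, 0], 1], [[0, 0, 0], [0, 0, 0], 1], [[0, 0, 0], [0, 0, 0], 1], [[0, 0, 0], [0, 0, 0], 1]])

```text
time_s: 19.52
position: [0.4475, -0.203, -0.0224]
tcp_rot: [[0.157, 0.988, 0.0], [0.988, -0.157, -0.0], [-0.0, 0.0, -1.0]]
force: [0.1, 0.6, 3.8]
opening: 0.164
grasp_force: 30.0
```

move_arm(increments=[[[0, 0, -0.3], [0, 0, 0], 1], [[0, 0, -0.6], [0, 0, 0], 1], [[0, 0, -0.9], [0, 0, 0], 1], [[0, 0, -0.9], [0, 0, 0], 1], [[0, 0, -0.9], [0, 0, 0], 1], [[0, 0, -0.6], [0, 0, 0], 1], [[0.3, 0, -0.3], [0, 0, 0], 1], [[0.6, -0.1, 0], [0, 0, 0], 1], [[1, -0.2, 0], [0, 0, 0], 1], [[1, -0.2, 0], [0, 0, 0], 1], [[1, -0.2, 0], [0, 0, 0], 1], [[1, -0.2, 0], [0, 0, 0], 1], [[1, -0.2, 0], [0, 0, 0], 1], [[1, -0.2, 0], [0, 0, 0], 1], [[1, -0.2, 0], [0, 0, 0], 1], [[1, -0.2, 0], [0, 0, 0], 1], [[1, -0.2, 0], [0, 0, 0], 1], [[1, -0.2, 0], [0, 0, 0], 1], [[1, -0.2, 0], [0, 0, 0], 1], [[0.4, -0.1, 0], [0, 0, 0.02], 1]])

```text
time_s: 21.18
position: [0.4326, 0.1763, 0.1119]
tcp_rot: [[0.197, 0.98, -0.002], [0.98, -0.197, 0.001], [0.0, -0.002, -1.0]]
force: [0.8, -0.8, -0.9]
opening: 0.158
grasp_force: 30.0
```

move_arm(increments=[[[0.25, 0, 0], [0, 0, 0.02], 1], [[0, 0, 0], [0, 0, 0], 1], [[0, 0, 0], [0, 0, 0], 1]])

```text
time_s: 21.43
position: [0.4347, 0.1806, 0.1119]
tcp_rot: [[0.237, 0.972, -0.002], [0.972, -0.237, -0.0], [-0.001, -0.001, -1.0]]
force: [-0.3, 0.8, -1.2]
opening: 0.16
grasp_force: 30.0
```

Run:
```python
from box import *
np.set_printoptions(precision=4,suppress=True)
c=capture("wrist");save(c,"w7");np.save("w7.npy",c,allow_pickle=True)
s=read_state();R=s["tcp_rot"];p=s["position"];print(s["time_s"],p,np.degrees(np.arctan2(R[1,1],R[0,1])),s["grasp_force"],s["opening"])
for l,z in(("coaster_3_mid",.0275),("coaster_box",0),("lid_grip",p[2]+.0444)):
    for q in pinpoint(c,l)[:2]:
        b=onz(c,q["xy"],z);print(l,q["confidence"],np.array(q["xy"])*[512,384],b,R.T@(b-p)/.03)
for l in("coaster_box","lid_grip"):
    for q in search_frame(c,l)[:2]:print(l,q["confidence"],np.array(q["extent"])*[512,384,512,384])
```

```text
21.4833 [0.4349 0.1801 0.112 ] -13.774625777427529 29.992913603782654 0.1609001623737793
coaster_3_mid 0.79 [263.68   93.312] [0.464  0.2769 0.0275] [3.3695 0.1768 2.8132]
lid_grip 0.95 [258.304 249.792] [0.4353 0.1818 0.1564] [ 0.0596 -0.0022 -1.48  ]
coaster_box 0.63 [223.0784  48.6912 312.5248 138.8928]
lid_grip 0.58 [200.2944 186.5088 319.2832 268.1856]
```

Run:
```python
from box import *
np.set_printoptions(precision=4,suppress=True)
c=np.load("w7.npy",allow_pickle=True).item()
s=read_state();R=s["tcp_rot"];p=s["position"]
r=fitall(c,.042,(211,36,325,152));b=np.array([*r[0],0])/1000;print(r,R.T@(b-[*p[:2],0])/.03)
hsv=cv2.cvtColor(c["img"],cv2.COLOR_RGB2HSV)
m=(hsv[...,1]>70)&((hsv[...,0]<25)|(hsv[...,0]>172))
z=p[2]+.0324
E=[]
for u in range(205,315,10):
    v=np.nonzero(m[165:230,u])[0]; 
    if len(v):
        q=R.T@(onz(c,np.array([u+.5,165+v[0]])/[512,384],z)-p)*1000;E.append(q[:2])
E=np.array(E);print(E)
for row in(195,200,205,215):
    u=np.nonzero(m[row,180:340])[0]+180
    if len(u):print(row,u[0],u[-1],[(R.T@(onz(c,np.array([k,row+.5])/[512,384],z)-p)*1000)[:2] for k in(u[0],u[-1]+1)])
```

```text
[[  12   13   86   88 2506]]
((464.679443359375, 275.365966796875), (76.4783706665039, 76.49038696289062), 75.26146697998047) [ 3.3334  0.1647 -0.0006]
[[ 40.1678 -34.1911]
 [ 40.1874 -27.9239]
 [ 40.208  -21.6694]
 [ 40.2295 -15.4248]
 [ 40.2519  -9.1874]
 [ 40.2753  -2.9546]
 [ 40.2996   3.2764]
 [ 40.3249   9.5081]
 [ 40.3511  15.7433]
 [ 40.3784  21.9847]
 [ 40.4066  28.2351]]
195 198 316 [array([ 33.9328, -39.2798]), array([34.2309, 35.8579])]
200 199 316 [array([ 30.6073, -38.8452]), array([30.9087, 36.0849])]
205 199 315 [array([ 27.2406, -39.0496]), array([27.5459, 35.6747])]
215 199 315 [array([ 20.387 , -39.4698]), array([20.705 , 36.1415])]
```

move_arm(increments=[[[0.3, 0.03, 0], [0, 0, 0], 1], [[0.6, 0.04, 0], [0, 0, 0], 1], [[0.9, 0.05, 0], [0, 0, 0], 1], [[0.8, 0.05, 0], [0, 0, 0], 1], [[0.5, 0.03, 0.2], [0, 0, 0], 1], [[0.21, 0.005, 0.4], [0, 0, 0.01], 1], [[0, 0, 0.6], [0, 0, 0], 1], [[0, 0, 0.6], [0, 0, 0], 1], [[0, 0, 0.5], [0, 0, 0], 1], [[0, 0, 0.35], [0, 0, 0], 1], [[0, 0, 0.2], [0, 0, 0], 1], [[0, 0, 0.1], [0, 0, 0], 1], [[0, 0, 0], [0, 0, 0], 1], [[0, 0, 0], [0, 0, 0], 1]])

```text
time_s: 22.9
position: [0.4661, 0.2752, 0.0242]
tcp_rot: [[0.26, 0.966, 0.001], [0.966, -0.26, 0.0], [0.0, 0.001, -1.0]]
force: [-0.0, 0.3, -0.8]
opening: 0.158
grasp_force: 30.0
```

Run:
```python
from box import *
np.set_printoptions(precision=4,suppress=True)
c=capture("wrist");save(c,"w8");np.save("w8.npy",c,allow_pickle=True)
s=read_state();R=s["tcp_rot"];p=s["position"];print(s["time_s"],p,np.degrees(np.arctan2(R[1,1],R[0,1])),s["force"])
# vertical profiles through the lid's front edge and what lies under it
hsv=cv2.cvtColor(c["img"],cv2.COLOR_RGB2HSV)
for u in(215,257,300): print(u,[tuple(int(t) for t in c["img"][v,u]) for v in range(172,200,2)])
m=(hsv[...,1]>70)&((hsv[...,0]<25)|(hsv[...,0]>172))
for row in range(168,236,4):
    u=np.nonzero(m[row,170:350])[0]+170
    print(row,(u[0],u[-1]) if len(u) else None,end=" ")
```

```text
22.95 [0.4663 0.2753 0.0245] -15.065823216870678 [-0.2932  0.616  -0.9217]
215 [(84, 68, 57), (91, 72, 60), (91, 74, 58), (90, 71, 57), (95, 75, 62), (116, 86, 67), (112, 85, 65), (113, 88, 72), (122, 97, 76), (121, 96, 76), (119, 92, 73), (122, 96, 76), (121, 95, 75), (120, 93, 74)]
257 [(129, 95, 72), (112, 81, 62), (114, 83, 66), (113, 83, 65), (98, 74, 59), (104, 82, 65), (93, 73, 61), (137, 105, 80), (157, 121, 91), (169, 129, 99), (165, 126, 97), (149, 114, 86), (145, 111, 84), (133, 103, 79)]
300 [(90, 71, 59), (91, 73, 62), (83, 66, 55), (86, 69, 55), (100, 77, 63), (131, 96, 70), (109, 79, 63), (123, 97, 74), (144, 114, 88), (123, 94, 76), (123, 98, 76), (124, 98, 76), (126, 99, 79), (127, 101, 80)]
168 None 172 (np.int64(208), np.int64(303)) 176 (np.int64(205), np.int64(306)) 180 (np.int64(201), np.int64(309)) 184 (np.int64(200), np.int64(310)) 188 (np.int64(198), np.int64(316)) 192 (np.int64(198), np.int64(316)) 196 (np.int64(198), np.int64(316)) 200 (np.int64(198), np.int64(316)) 204 (np.int64(199), np.int64(315)) 208 (np.int64(199), np.int64(315)) 212 (np.int64(199), np.int64(315)) 216 (np.int64(199), np.int64(315)) 220 (np.int64(200), np.int64(314)) 224 (np.int64(200), np.int64(314)) 228 (np.int64(200), np.int64(314)) 232 (np.int64(201), np.int64(313))
```

Run:
```python
from box import *
np.set_printoptions(precision=4,suppress=True)
c=np.load("w8.npy",allow_pickle=True).item()
s=read_state();R=s["tcp_rot"];p=s["position"];f=lambda u,v,z:(R.T@(onz(c,np.array([u,v])/[512,384],z)-p)*1000)[:2]
hsv=cv2.cvtColor(c["img"],cv2.COLOR_RGB2HSV)
m=(hsv[...,1]>70)&((hsv[...,0]<25)|(hsv[...,0]>172))
for row in range(178,190):
    u=np.nonzero(m[row,170:350])[0]+170;print(row,u[0],u[-1])
for v in(180,181,182,183):print("box",v,f(200,v,.042),f(311,v,.042))
for v in(185,186,187,188):print("lid",v,f(198,v,p[2]+.0324),f(317,v,p[2]+.0324))
```

```text
178 203 308
179 202 308
180 201 309
181 201 310
182 200 310
183 200 310
184 200 310
185 200 310
186 199 315
187 198 316
188 198 316
189 198 316
box 180 [ 39.4697 -39.3936] [39.4292 35.7249]
box 181 [ 38.7723 -39.4363] [38.7322 35.7643]
box 182 [ 38.0734 -39.4792] [38.0336 35.8038]
box 183 [ 37.3729 -39.5222] [37.3336 35.8435]
lid 185 [ 39.9753 -37.641 ] [39.9399 36.709 ]
lid 186 [ 39.328  -37.6823] [39.2927 36.75  ]
lid 187 [ 38.6793 -37.7237] [38.6442 36.7911]
lid 188 [ 38.0292 -37.7653] [37.9942 36.8323]
```

move_arm(increments=[[[-0.03, -0.04, 0], [0, 0, 0], 1], [[0, 0, 0.1], [0, 0, 0], 1], [[0, 0, 0.1], [0, 0, 0], 1], [[0, 0, 0.05], [0, 0, 0], 1], [[0, 0, 0], [0, 0, 0], 1]])

```text
time_s: 23.37
position: [0.4639, 0.2744, 0.016]
tcp_rot: [[0.26, 0.966, -0.001], [0.966, -0.26, -0.0], [-0.0, -0.001, -1.0]]
force: [0.1, 0.2, -2.0]
opening: 0.157
grasp_force: 30.0
```

move_arm(increments=[[[0, 0, 0.04], [0, 0, 0], 1], [[0, 0, 0], [0, 0, 0], 1]])

```text
time_s: 23.53
position: [0.4641, 0.2745, 0.015]
tcp_rot: [[0.26, 0.966, -0.0], [0.966, -0.26, -0.0], [-0.0, -0.0, -1.0]]
force: [-0.7, -0.1, -0.6]
opening: 0.156
grasp_force: 30.0
```

move_arm(increments=[[[0, 0, 0.03], [0, 0, 0], 1], [[0, 0, 0], [0, 0, 0], 1]])

```text
time_s: 23.7
position: [0.4643, 0.2746, 0.0146]
tcp_rot: [[0.26, 0.966, 0.0], [0.966, -0.26, 0.0], [0.0, 0.0, -1.0]]
force: [-1.0, -0.8, 2.3]
opening: 0.159
grasp_force: 30.0
```

move_arm(increments=[[[0, 0, 0.03], [0, 0, 0], 1], [[0, 0, 0], [0, 0, 0], 1]])

```text
time_s: 23.87
position: [0.4643, 0.2746, 0.0146]
tcp_rot: [[0.26, 0.966, 0.001], [0.966, -0.26, 0.0], [0.0, 0.001, -1.0]]
force: [-2.6, -1.6, 9.9]
opening: 0.16
grasp_force: 30.0
```

Seated exactly at the expected height. Release and rise.

move_arm(increments=[[[0, 0, -0.02], [0, 0, 0], 1], [[0, 0, 0], [0, 0, 0], 0.4], [[0, 0, 0], [0, 0, 0], 0.4], [[0, 0, 0], [0, 0, 0], 0.4], [[0, 0, 0], [0, 0, 0], 0.4], [[0, 0, 0], [0, 0, 0], 0.4], [[0, 0, 0], [0, 0, 0], 0.4], [[0, 0, -0.15], [0, 0, 0], 0.4], [[0, 0, -0.4], [0, 0, 0], 0.4], [[0, 0, -0.8], [0, 0, 0], 0.4], [[0, 0, -0.9], [0, 0, 0], 0.4], [[0, 0, -0.9], [0, 0, 0], 0.4], [[0, 0, -0.5], [0, 0, 0], 0.4], [[0, 0, 0], [0, 0, 0], 0.4], [[0, 0, 0], [0, 0, 0], 0.4]])

```text
time_s: 25.12
position: [0.4647, 0.2747, 0.1243]
tcp_rot: [[0.26, 0.966, 0.002], [0.966, -0.26, 0.001], [0.001, 0.002, -1.0]]
force: [-0.6, 0.3, 0.1]
opening: 0.599
grasp_force: 0.0
```

Run:
```python
from box import *
np.set_printoptions(precision=4,suppress=True)
c=capture("wrist");save(c,"w9")
s=read_state();print(s["time_s"],s["position"],s["opening"],s["force"])
for q in pinpoint(c,"lid_grip")[:1]:print(q["confidence"],np.array(q["xy"])*[512,384],onz(c,q["xy"],.059))
for q in search_frame(c,"lid_grip")[:1]:
    e=np.array(q["extent"])*[512,384,512,384];print(e,fitall(c,.047,e+[-10,-10,10,10]))
t=capture("top")
for l in("lid_grip","glue","dropper_red","dropper_green","bits_cup"):
    print(l,[(q["confidence"],onz(t,q["xy"],.059 if l=="lid_grip" else 0)) for q in pinpoint(t,l)[:1]])
```

```text
25.1667 [0.4637 0.2743 0.1233] 0.6007465754220483 [-0.1115 -0.0521  0.2538]
0.58 [258.816  195.1104] [0.4666 0.2776 0.059 ]
[[   9    6   74   77 5537]]
[221.9008 155.712  295.68   230.016 ] ((465.2357482910156, 278.6639404296875), (82.50621032714844, 75.82360076904297), 74.90156555175781)
lid_grip [(0.77, array([0.4614, 0.2787, 0.059 ]))]
glue [(0.69, array([ 0.4759, -0.3632,  0.    ]))]
dropper_red [(0.63, array([ 0.5862, -0.2983,  0.    ]))]
dropper_green [(0.65, array([ 0.5343, -0.3549,  0.    ]))]
bits_cup [(0.78, array([0.3861, 0.1832, 0.    ]))]
```

```bash
python3 -c "
from rig import *
print(hand_in())"
```

```text
the job is handed in; nothing more can be done
None
```

I put the three coasters in the box as one pile, seated the lid on it at the expected height, and handed the job in at about 25 s; `hand_in()` gave no verdict. In the last top picture the bystanders measured within about 15 mm of their start (the glue reading differed most).

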